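Load the small satellite into its dispenser and shut the door

ROBOT

A 6-joint arm with a two-finger parallel gripper is mounted at the origin on the work surface. World frame = base frame: x ahead of the robot, y to its left, z up, the work surface at z = 0. Lengths are in m, angles in degrees, forces in N, time in s.
With the tool pointing down it reaches from about 0.3 to 0.85 m from the base axis. Payload 5.4 kg.
Tool frame: the origin (TCP) lies between the finger pads; the fingertips stand 17 mm ahead of it and the grasp point (between the pads) lies 2 mm behind it (arm.finger_overhang is the distance from the TCP to the fingertips, in m); z points along the fingers, y is the line along which they close (so a half turn about z gives the same grasp; the last joint's range is limited). The gripper opens to 85 mm and grips with 20 to 120 N. Pads are 22 mm wide; open, the fingers measure 114 mm over their backs; the gripper's body (76 mm by 85 mm) begins 54 mm behind the grasp point. The pads swing forward as they close: fully open they stand 13 mm farther back than shut.
Start: joints at [-81.423, 9.076, 91.501, -0, 79.423, -12.038], TCP at [0.202, -0.538, 0.248] pointing down, gripper open.
Joint ranges: [-166.64, 166.64], [-54.1, 131.32], [10.49, 154.53], [-73.88, 253.88], [9.74, 151.15], [-171.62, 171.62]. Speed limits (degrees/s): [147.25, 147.25, 180, 180, 180, 180].

INTERFACE

Orientations are given as [roll, pitch, yaw] about the fixed x, y, z axes, in that order (R = Rz(yaw) Ry(pitch) Rx(roll)).
In Python, from cell import arm gives the robot as it stands.
- The arm moves only by the shell command python3 -m crank 'ROWS' [OPENING]. ROWS is JSON, a list of rows, each a list of 2 entries, a list of its own where there are three numbers: the shift along the tool's x, y, z in mm, then the turn about the tool's z in rad. A call has 1 to 8 rows; each row shifts and turns the commanded pose from where the row before left it, along the tool's axes as they then stand; what a row does not reach is not made up. A row lasts 1/12 s, in which the tool goes at most 41.7 mm and 7.16 degrees, less where a joint would pass 70% of its speed; a pose out of reach is approached as far as the arm can. A call with a gripper value outside its range is refused whole. OPENING is the opening in per cent of the stroke, from 0 (shut) to 100 (fully open), set as the call begins (- or left out, the last holds). The fingers move at their own pace and stop on an object; the grip force is fixed at half the most. Time passes only in rows, so rows that do not move let the fingers close. It gives the time, the measured TCP pose, the force, the opening and the grip force at its end, in the units of the state.
- arm.read_state(): the state, without advancing time (a new reading comes with each control period).
- arm.camera(name): name is "side" or "top"; returns the picture (400x640x3 uint8, red, green, blue); there is no depth.
- arm.camera_info(name): a dict with "fx", "fy", "cx", "cy" (pixels), "k1" (the pictures are not rectified: a ray, as slopes to the right and down, at radius r is drawn at 1 + k1 r^2 times it, then the intrinsics apply), "extrinsics" (4x4, takes a point from world to camera coordinates). Camera axes: x right, y up, looking along -z (the intrinsics and any distortion apply to the point x, -y, -z); pixel columns grow to the right and rows downward; lengths in m; the calibration is good to about 2 mm. A picture is of the moment at which its call begins. camera_info takes no time and is no camera call.
- arm.hand_in(): hands the job in; it is judged then, once.
The state is a dict: "clock": time; "joint_positions": joint angles; "qvel": joint speeds; "joint_efforts": joint torques, N m; "tool_pos": TCP position; "orientation": TCP orientation; "contact_force": force on the tool from outside, world axes, zero at the start; "moment": the same for the moment, N m; "finger_gap": finger opening in m; "gripper_force": force on a finger pad.
Only numpy, scipy, OpenCV 4.12 (cv2) and the standard library are available. Lean on these libraries where they do the work, as an engineer would, in place of code of your own. Each camera call takes 0.05 s, during which the arm holds its last target. There are 200 camera calls.

TASK

With the fingertips, push the little satellite that sticks out of the dispenser all the way in until it stops against the back wall, and only then push the dispenser's open door fully shut over it. Do not lift or pull out the satellite, and leave everything else on the bench where it is.

Things in the scene. Friction and masses are not known exactly. Their poses are not given: they have to be found in the camera images.
- dispenser: satellite dispenser fixed to the bench: an aluminium channel 121 mm long (x), 63 wide, on a dark steel base plate 12 mm thick, open in front and along the middle of its roof (top at z = 69 mm). Origin at the plate's underside, on the channel's mid-line; x points into the channel (push direction), y left, z up. Back wall's inner face at x = +56 mm; channel inner width 53 mm, walls 5 mm thick
- mouth (a point): middle of the channel's mouth, 37 mm above the bench, at x = -60 mm in the dispenser's frame; axes as the dispenser's. In front of it a loading tongue of the base plate, 56 mm wide and 12 mm high, sticks out 75 mm towards the robot; the satellite slides on the tongue and the channel floor, both at z = 12 mm
- sat_center (a point): centre of the satellite to push: a loose aluminium bar with dark panels, 114 mm long (along its x, as the dispenser's x), 50 wide, 50 high, 0.3 to 0.6 kg. It begins partly in the channel, its near end 38 to 72 mm out of the mouth. When fully in, its centre is at x = -1 mm in the dispenser's frame and its near end 2 mm inside the mouth
- door_hinge (a point): on the door's upright hinge axis, half-way up the door, at the left (+y) side of the mouth: in the dispenser's frame at x = -63.5 mm, y = +33 mm, z = 39 mm
- door_edge (a point): middle of the door's free edge, 66 mm from the hinge axis. The door is a flat aluminium plate, 66 mm wide, 5 mm thick (2.5 mm either side of the line from hinge to edge), from 14 to 64 mm above the bench
- door (a joint): door angle in rad: 0 = shut, lying across the mouth; at 1.57 it points straight out towards the robot along the dispenser's -x, at more than that it is folded out to the left. It begins at 1.6 to 2.05, stays where it is left (light friction, 0.03 N m), and stops hard at 0 and 2.2
- spare: a second, identical little satellite (50 x 50 x 114 mm) lying by itself on the bench to the right; bystander, origin at its underside's centre
- tape: roll of amber film tape lying flat, 80 mm across, 19 mm high, right of the dispenser; bystander, origin at its underside's centre
- jar: small white screw jar, 44 mm across, 50 mm tall, left of the dispenser's body; bystander, origin at its underside's centre
- standoffs: black open tray with brass standoffs, 90 x 60 x 22 mm, right of the dispenser; bystander, origin at its underside's centre
- driver: screwdriver 170 mm long lying behind the dispenser; bystander, origin at its underside
- meter: yellow hand multimeter, 170 x 85 x 40 mm, lying at the right; bystander, origin at its underside's centre
- solvent: white bottle with cap, 60 mm across, 160 mm tall, at the left; bystander, origin at its underside's centre
Things that resemble listed ones, but are neither listed nor needed, are in the scene too. Leave any pink or yellow look-alike of the part that bears sat_center alone. What is shaped like the dispenser but orange is not meant.

How it is judged (in metres and radians):
On the way, in this order (a step that is already met when the one before it is completed fails the run):
1. the satellite is all the way in (within 4 mm of the back wall) while the door still stands open (x of sat_center in the frame of dispenser above -0.005 m and value of joint door above 0.9 rad), for 0.2 s.
2. the door is shut (within 0.06 rad) (value of joint door below 0.06 rad), for 0.2 s.
At the end, for the whole second after the job is handed in: the satellite lies in the dispenser within 4 mm of the back wall and the door is shut to within 0.06 rad and at rest (x of sat_center in the frame of dispenser above -0.005 m and value of joint door below 0.06 rad and not (velocity of joint door above 0.05 rad/s) and not (velocity of joint door below -0.05 rad/s)); the robot touches nothing.
It fails at once if the satellite is lifted (its centre more than 8 mm above where it slides) or tipped (z of sat_center in the frame of dispenser above 0.045 m or angle between sat_center's own z axis and vertical above 0.15 rad).
It fails at once if the satellite is pulled out (its end more than 84 mm out of the mouth) (x of sat_center in the frame of dispenser below -0.087 m).
It fails at once if the door is swung shut on to a satellite that is not yet in (value of joint door below 0.9 rad and x of sat_center in the frame of dispenser below -0.009 m).
It fails at once if something else on the bench is moved by more than 15 mm (distance of any of spare, tape, jar, standoffs, driver, meter, solvent from where it was at the start of the episode above 0.015 m).
It also fails if it takes over 51 s, if anything falls off the work surface, if the arm or the gripper's body presses on something with over 40 N, if the wrist force passes 120 N, or if a joint passes its speed limit or range.

## Working session

There is one attempt and no reset: what is moved stays moved. The work goes in short steps, Python scripts to look and compute and a shell command to move; the robot and the scene stay as the last step left them, time stands still between calls to the robot, and variables do not carry over. Pictures are saved under pics/ and viewed, at most 10 in all, crops included, and the job is handed in when it is done.

```bash
mkdir -p pics; ls
python3 - <<'E'
from cell import arm
import cv2,numpy as np
for n in("side","top"):
    im=arm.camera(n); cv2.imwrite(f"pics/{n}0.png",im[...,::-1]); i=arm.camera_info(n); print(n,{k:np.round(v,4).tolist() for k,v in i.items() if k in("fx","fy","cx","cy","k1","extrinsics")})
s=arm.read_state(); print(s["clock"],s["tool_pos"],s["orientation"],s["finger_gap"])
E
```

```text
pics
side {'fx': 480.6513, 'fy': 480.6513, 'cx': 324.866, 'cy': 207.1347, 'k1': -0.0083, 'extrinsics': [[-0.998, -0.0631, 0.0033, 0.5348], [0.0421, -0.6241, 0.7802, -0.0691], [-0.0471, 0.7788, 0.6255, -1.6985], [0.0, 0.0, 0.0, 1.0]]}
top {'fx': 513.2418, 'fy': 513.2418, 'cx': 320.4886, 'cy': 207.5281, 'k1': 0.0371, 'extrinsics': [[-0.0128, -0.9999, 0.0002, -0.0104], [0.9912, -0.0127, 0.132, -0.555], [-0.132, 0.0019, 0.9913, -1.3556], [0.0, 0.0, 0.0, 1.0]]}
0.1 [ 0.20236071 -0.53765892  0.24738737] [-1.79902529e+02 -2.21325201e-02  2.06146618e+01] 0.08560254592856754
```

View pics/side0.png

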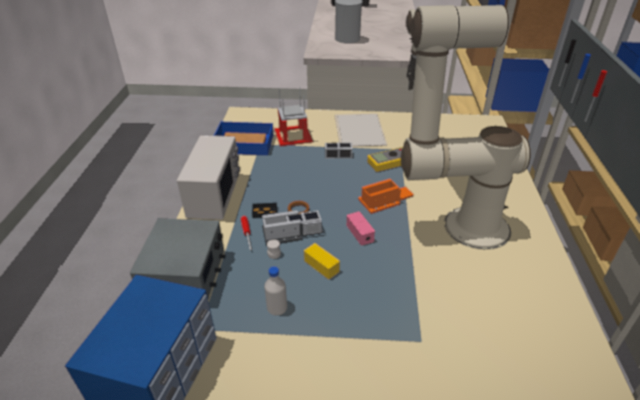

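View pics/top0.png

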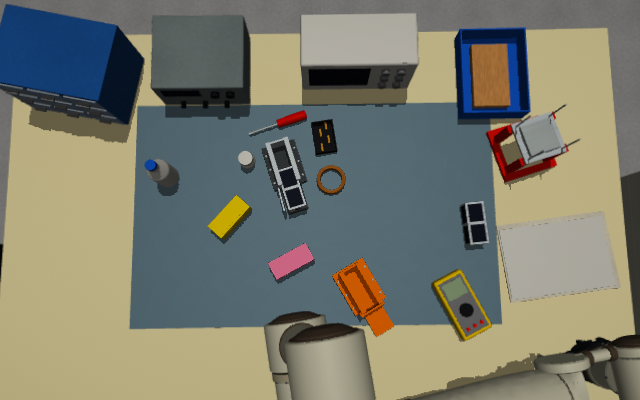

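The dispenser is at about (285,175) in top and (292,224) in side, with the satellite's end pointing towards the robot. I'll enlarge both views.

Run:
```python
import cv2,numpy as np
a=cv2.imread("pics/top0.png")[130:220,245:335]; b=cv2.imread("pics/side0.png")[200:260,250:340]
f=lambda c,s:cv2.resize(c,None,fx=s,fy=s,interpolation=cv2.INTER_CUBIC)
A=f(a,6);B=f(b,6)
for I,(x0,y0) in((A,(245,130)),(B,(250,200))):
    for k in range(0,I.shape[1],60): cv2.putText(I,str(x0+k//6),(k,10),0,.35,(0,255,255)); cv2.line(I,(k,0),(k,I.shape[0]),(0,255,255),1) if 0 else cv2.line(I,(k,12),(k,18),(0,255,255),1)
    for k in range(0,I.shape[0],60): cv2.putText(I,str(y0+k//6),(0,k+4),0,.35,(0,255,0))
cv2.imwrite("pics/topc.png",A);cv2.imwrite("pics/sidec.png",B)
```

```text
(no output)
```

View pics/topc.png

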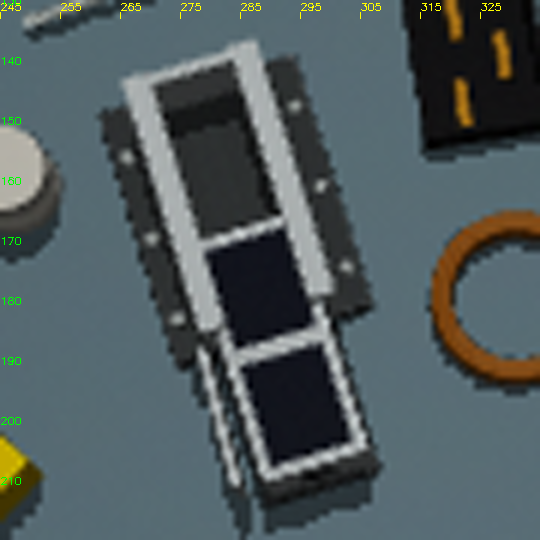

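View pics/sidec.png

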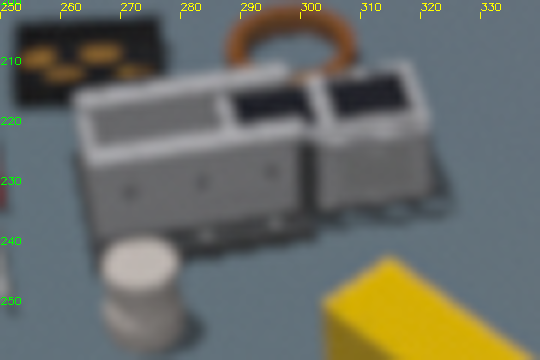

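Top crop: roof corners are at px (265.5,143.5), (287.8,137), (279.2,185) and (300.3,178.7). The satellite's near-end corners are at (289.2,210) and (306.3,203.3), and the door line runs from (278.3,187.5) to (284.7,210.8). In the side view the same roof and satellite corners are visible, with the door covering the satellite's left side.

```bash
cat > h.py <<'E'
from cell import arm
import numpy as np,cv2
def ray(n,p):
    i=arm.camera_info(n);E=np.array(i["extrinsics"])
    K=np.array([[i["fx"],0,i["cx"]],[0,i["fy"],i["cy"]],[0,0,1]])
    u=cv2.undistortPoints(np.array([[p]],float),K,np.array([i["k1"],0,0,0.]))[0,0]
    R=E[:3,:3];return -R.T@E[:3,3],R.T@np.array([u[0],-u[1],-1])
def plane(n,p,z):
    o,d=ray(n,p);return o+d*(z-o[2])/d[2]
def tri(a,b):
    o1,d1=ray("top",a);o2,d2=ray("side",b)
    s=np.linalg.lstsq(np.c_[d1,-d2],o2-o1,rcond=None)[0]
    p,q=o1+s[0]*d1,o2+s[1]*d2;return (p+q)/2,np.linalg.norm(p-q)
E
python3 - <<'E'
from h import *
np.set_printoptions(precision=4,suppress=True)
r={k:plane("top",p,.069) for k,p in dict(bl=(265.5,143.5),br=(287.8,137),fl=(279.2,185),fr=(300.3,178.7)).items()}
print(r)
for a,b in(((265.5,143.5),(264.8,226.7)),((287.8,137),(262.7,215.5)),((289.2,210),(320.8,220.8)),((306.3,203.3),(318.3,210.8)),((279.2,185),(300.3,220.8))): print("tri",*tri(a,b))
v=(r["bl"]+r["br"]-r["fl"]-r["fr"])/2;c=sum(r.values())/4
print("len",np.linalg.norm(v),"w",np.linalg.norm(r["bl"]-r["br"]),np.linalg.norm(r["fl"]-r["fr"]));yaw=np.arctan2(v[1],v[0])
e=np.array([np.cos(yaw),np.sin(yaw)]);n=np.array([-e[1],e[0]]);print("c",c,"yaw",np.degrees(yaw))
f=lambda P:((P[:2]-c[:2])@e,(P[:2]-c[:2])@n)
for p,z in(((289.2,210),.062),((306.3,203.3),.062),((278.3,187.5),.064),((284.7,210.8),.064)): P=plane("top",p,z);print(P,f(P))
w=plane("top",(291.,217),.0)
E
```

```text
{'bl': array([0.7263, 0.1283, 0.069 ]), 'br': array([0.7435, 0.0682, 0.069 ]), 'fl': array([0.6125, 0.0918, 0.069 ]), 'fr': array([0.6289, 0.0354, 0.069 ])}
tri [0.7267 0.1283 0.069 ] 0.0007359828234193068
tri [0.7442 0.0684 0.0666] 6.725007385252016e-05
tri [0.5464 0.0664 0.0527] 0.0014084079428317822
tri [0.5607 0.0204 0.059 ] 0.006143106935378982
tri [0.6126 0.0917 0.0701] 0.0005241063020691299
len 0.11937468713945477 w 0.06250883709557346 0.058661290758519384
c [0.6778 0.0809 0.069 ] yaw 16.8842605675527
[0.5459 0.0659 0.062 ] (np.float64(-0.13057268824559676), np.float64(0.023897038345244065))
[0.5633 0.0202 0.062 ] (np.float64(-0.12716045499839893), np.float64(-0.024861316180704442))
[0.6066 0.0946 0.064 ] (np.float64(-0.06411393974147671), np.float64(0.03372325482354708))
[0.5437 0.0777 0.064 ] (np.float64(-0.1292842195599735), np.float64(0.03588092828570605))
```

Triangulation agrees with the stated sizes: roof at 69 mm, length 119 mm, width 61 mm. The dispenser origin is about (0.677, 0.081) with yaw 16.9°. The satellite end is at x ≈ -129 mm (69 mm out) and the door is at about 1.6 rad. Next: move in front of it with the fingers shut.

```bash
python3 -m crank '[[[0,0,0],0.065],[[26,-25,0],0],[[26,-25,0],0],[[26,-25,0],0],[[26,-25,0],0],[[26,-25,0],0],[[26,-25,0],0],[[26,-25,0],0]]' 0; python3 -m crank '[[[26,-25,0],0],[[26,-25,0],0],[[26,-25,0],0],[[26,-25,0],0],[[26,-25,0],0],[[26,-25,0],0],[[26,-25,0],0],[[26,-25,0],0]]'
cat > st.py <<'E'
from h import *
s=arm.read_state();y=np.radians(16.9);p=s["tool_pos"]
d=p[:2]-np.array([.6773,.0807]);c,k=np.cos(y),np.sin(y)
print("t",s["clock"],"disp mm",np.round(1000*np.array([d[0]*c+d[1]*k,-d[0]*k+d[1]*c,p[2]]),1),np.round(s["orientation"],1),"F",np.round(s["contact_force"],1),"gap",round(s["finger_gap"],4))
E
python3 st.py
```

```text
clock: 0.77
tool_pos: [0.3261, -0.316, 0.2479]
orientation: [-180.0, 0.0, 16.9]
contact_force: [1.4, -0.9, 0.5]
finger_gap: 0.0004
gripper_force: 0.0
clock: 1.43
tool_pos: [0.467, -0.0641, 0.248]
orientation: [-180.0, 0.0, 16.9]
contact_force: [0.1, -0.1, -0.2]
finger_gap: 0.0002
gripper_force: 0.0
t 1.4333 disp mm [-243.4  -77.4  248. ] [-180.     0.    16.9] F [ 0.1 -0.1 -0.2] gap 0.0002
```

```bash
python3 -m crank '[[[25,-26,0],0],[[25,-26,0],0],[[25,-25,0],0],[[0,0,35],0],[[0,0,35],0],[[0,0,35],0],[[0,0,35],0],[[0,0,0],0]]'; python3 st.py
python3 - <<'E'
from h import *
f=lambda c,s:cv2.resize(c,None,fx=s,fy=s,interpolation=cv2.INTER_CUBIC)
cv2.imwrite("pics/c2.png",np.vstack([f(arm.camera("top")[130:230,235:335,::-1],3),f(arm.camera("side")[180:250,260:360,::-1],3)]))
E
```

```text
clock: 2.1
tool_pos: [0.51, 0.0306, 0.1007]
orientation: [-179.6, 0.8, 16.9]
contact_force: [-0.5, 0.3, -0.8]
finger_gap: 0.0001
gripper_force: 0.0
t 2.1 disp mm [-174.7    0.7  100.7] [-179.6    0.8   16.9] F [-0.5  0.3 -0.8] gap 0.0001
```

View pics/c2.png

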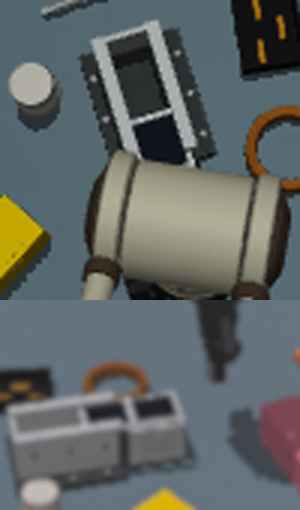

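The fingers stand clear in front of the satellite end (side crop, about (215,375)). The satellite and door are untouched. Lower and begin the push.

```bash
python3 -m crank '[[[0,0,20],0],[[0,0,20],0],[[0,0,19],0],[[0,0,0],0],[[10,0,0],0],[[10,0,0],0],[[0,0,0],0],[[0,0,0],0]]'; python3 st.py
```

```text
clock: 2.87
tool_pos: [0.5373, 0.0349, 0.0521]
orientation: [179.9, -0.2, 16.9]
contact_force: [0.5, 0.8, 0.0]
finger_gap: -0.0004
gripper_force: 0.0
t 2.8667 disp mm [-147.3   -3.1   52.1] [179.9  -0.2  16.9] F [0.5 0.8 0. ] gap -0.0004
```

```bash
python3 -m crank '[[[5,0,0],0],[[5,0,0],0],[[5,0,0],0],[[5,0,0],0],[[5,0,0],0],[[5,0,0],0],[[5,0,0],0],[[0,0,0],0]]'; python3 st.py
```

```text
clock: 3.53
tool_pos: [0.5686, 0.0454, 0.0494]
orientation: [-180.0, 0.1, 16.9]
contact_force: [-1.8, -0.5, 2.4]
finger_gap: -0.0001
gripper_force: 1.1
t 3.5333 disp mm [-114.2   -2.2   49.4] [-1.80e+02  1.00e-01  1.69e+01] F [-1.8 -0.5  2.4] gap -0.0001
```

Contact was made near x ≈ -140 as predicted, with about 2 N. Continue.

```bash
python3 -m crank '[[[6,0,0],0],[[6,0,0],0],[[6,0,0],0],[[6,0,0],0],[[6,0,0],0],[[5,0,0],0],[[0,0,0],0],[[0,0,0],0]]'; python3 st.py
```

```text
clock: 4.2
tool_pos: [0.6023, 0.0557, 0.0492]
orientation: [-180.0, -0.0, 16.9]
contact_force: [0.8, 0.6, 0.5]
finger_gap: 0.0003
gripper_force: 0.1
t 4.2 disp mm [-79.   -2.1  49.2] [-180.    -0.    16.9] F [0.8 0.6 0.5] gap 0.0003
```

```bash
python3 -m crank '[[[2,0,0],0],[[2,0,0],0],[[2,0,0],0],[[2,0,0],0],[[0,0,0],0],[[0,0,0],0]]'; python3 st.py
```

```text
clock: 4.7
tool_pos: [0.6092, 0.0578, 0.0492]
orientation: [-180.0, 0.1, 16.9]
contact_force: [-5.7, -2.4, 2.5]
finger_gap: -0.0005
gripper_force: 2.5
t 4.7 disp mm [-71.9  -2.1  49.2] [-1.80e+02  1.00e-01  1.69e+01] F [-5.7 -2.4  2.5] gap -0.0005
```

```bash
python3 -m crank '[[[1,0,0],0],[[1,0,0],0],[[0,0,0],0],[[0,0,0],0]]'; python3 st.py; python3 -m crank '[[[1,0,0],0],[[1,0,0],0],[[0,0,0],0],[[0,0,0],0]]'; python3 st.py
```

```text
clock: 5.03
tool_pos: [0.6111, 0.0584, 0.0492]
orientation: [-180.0, 0.1, 16.9]
contact_force: [-4.5, -0.5, 1.3]
finger_gap: 0.0
gripper_force: 2.5
t 5.0333 disp mm [-69.8  -2.1  49.2] [-1.80e+02  1.00e-01  1.69e+01] F [-4.5 -0.5  1.3] gap 0.0
clock: 5.37
tool_pos: [0.6132, 0.059, 0.0492]
orientation: [-180.0, 0.0, 16.9]
contact_force: [-5.3, -1.9, 3.1]
finger_gap: -0.0001
gripper_force: 2.6
t 5.3667 disp mm [-67.6  -2.1  49.2] [-180.     0.    16.9] F [-5.3 -1.9  3.1] gap -0.0001
```

```bash
for i in 1; do python3 -m crank '[[[1,0,0],0],[[1,0,0],0],[[0,0,0],0],[[0,0,0],0]]'; done; python3 st.py; python3 -m crank '[[[1,0,0],0],[[1,0,0],0],[[0,0,0],0],[[0,0,0],0]]'; python3 st.py
```

```text
clock: 5.7
tool_pos: [0.6151, 0.0596, 0.0492]
orientation: [-180.0, 0.1, 16.9]
contact_force: [-4.3, -0.5, 3.2]
finger_gap: 0.0001
gripper_force: 2.7
t 5.7 disp mm [-65.6  -2.1  49.2] [-1.80e+02  1.00e-01  1.69e+01] F [-4.3 -0.5  3.2] gap 0.0001
clock: 6.03
tool_pos: [0.6152, 0.0596, 0.0492]
orientation: [-180.0, 0.4, 16.9]
contact_force: [-13.3, -4.6, 8.5]
finger_gap: 0.0003
gripper_force: 7.1
t 6.0333 disp mm [-65.6  -2.1  49.2] [-180.     0.4   16.9] F [-13.3  -4.6   8.5] gap 0.0003
```

```bash
python3 -m crank '[[[1.5,0,0],0],[[1.5,0,0],0],[[0,0,0],0],[[0,0,0],0],[[0,0,0],0]]'; python3 st.py; python3 -m crank '[[[-5,0,0],0],[[-15,0,0],0],[[-25,0,0],0],[[-25,0,0],0],[[-25,0,0],0],[[-5,0,-35],0],[[0,0,-35],0],[[0,0,0],0]]'; python3 st.py;  python3 - <<'E'
from h import *
f=lambda c,s:cv2.resize(c,None,fx=s,fy=s,interpolation=cv2.INTER_CUBIC)
cv2.imwrite("pics/c3.png",np.hstack([f(arm.camera("top")[130:220,245:320,::-1],5),f(arm.camera("side")[190:280,255:330,::-1],5)]))
E
```

```text
clock: 6.45
tool_pos: [0.6152, 0.0597, 0.0492]
orientation: [-179.9, 0.8, 16.9]
contact_force: [-25.9, -8.3, 19.5]
finger_gap: -0.0002
gripper_force: 13.6
t 6.45 disp mm [-65.5  -2.1  49.2] [-179.9    0.8   16.9] F [-25.9  -8.3  19.5] gap -0.0002
clock: 7.12
tool_pos: [0.5299, 0.0313, 0.1266]
orientation: [179.6, -0.8, 16.9]
contact_force: [2.0, -0.8, 2.0]
finger_gap: -0.0001
gripper_force: 0.0
t 7.1167 disp mm [-155.4   -4.4  126.6] [179.6  -0.8  16.9] F [ 2.  -0.8  2. ] gap -0.0001
```

View pics/c3.png

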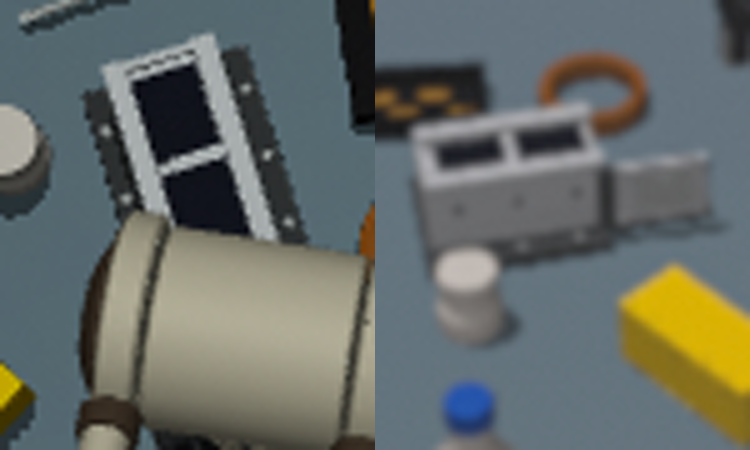

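The satellite is fully in and showing under the whole roof slot. The door still points straight out (side crop, 610–710 by 160–220). Go over the door to its outer left side.

```bash
python3 -m crank '[[[0,-25,0],0],[[0,-26,0],0],[[20,-26,0],0],[[20,0,0],0],[[0,0,0],0],[[0,0,0],0]]'; python3 st.py
```

```text
clock: 7.72
tool_pos: [0.5405, 0.1178, 0.118]
orientation: [-180.0, 0.1, 17.0]
contact_force: [-0.3, 1.0, -0.2]
finger_gap: 0.0001
gripper_force: 0.0
t 7.7167 disp mm [-120.1   75.3  118. ] [-1.8e+02  1.0e-01  1.7e+01] F [-0.3  1.  -0.2] gap 0.0001
```

```bash
python3 -m crank '[[[0,0,25],0],[[0,0,25],0],[[0,0,25],0],[[0,0,0],0],[[0,0,0],0]]'; python3 st.py
```

```text
clock: 8.13
tool_pos: [0.5386, 0.1168, 0.0427]
orientation: [-179.9, 0.3, 16.8]
contact_force: [-0.3, 0.5, 0.5]
finger_gap: -0.0001
gripper_force: 0.0
t 8.1333 disp mm [-122.3   74.9   42.7] [-179.9    0.3   16.8] F [-0.3  0.5  0.5] gap -0.0001
```

```bash
python3 -m crank '[[[1,8,0],0],[[1,8,0],0],[[1,7,0],0],[[0,7,0],0],[[1,7,0],0],[[1,6,0],0],[[0,6,0],0],[[0,0,0],0]]'; python3 st.py; python3 -m crank '[[[1,5,0],0],[[1,5,0],0],[[2,4,0],0],[[2,5,0],0],[[3,4,0],0],[[3,4,0],0],[[0,0,0],0]]'; python3 st.py
```

```text
clock: 8.8
tool_pos: [0.5601, 0.0706, 0.0444]
orientation: [180.0, -0.0, 16.8]
contact_force: [0.4, 0.6, -0.4]
finger_gap: 0.0002
gripper_force: 0.0
t 8.8 disp mm [-115.1   24.4   44.4] [180.   -0.   16.8] F [ 0.4  0.6 -0.4] gap 0.0002
clock: 9.38
tool_pos: [0.58, 0.0487, 0.0445]
orientation: [180.0, -0.1, 16.9]
contact_force: [-0.2, -0.7, -0.8]
finger_gap: -0.0
gripper_force: 0.0
t 9.3833 disp mm [-102.4   -2.3   44.5] [ 1.80e+02 -1.00e-01  1.69e+01] F [-0.2 -0.7 -0.8] gap -0.0
```

Next is the final swing and press.

```bash
python3 -m crank '[[[4,4,0],0],[[4,4,0],0],[[4,3,0],0],[[4,3,0],0],[[4,2,0],0],[[3,0,0],0],[[2,0,0],0],[[0,0,0],0]]'; python3 st.py; python3 -m crank '[[[1,0,0],0],[[1,0,0],0],[[1,0,0],0],[[0,0,0],0],[[0,0,0],0]]'; python3 st.py
```

```text
clock: 10.05
tool_pos: [0.6082, 0.0415, 0.0445]
orientation: [180.0, -0.1, 16.9]
contact_force: [1.0, 0.3, 0.1]
finger_gap: -0.0001
gripper_force: 0.0
t 10.05 disp mm [-77.5 -17.5  44.5] [ 1.80e+02 -1.00e-01  1.69e+01] F [1.  0.3 0.1] gap -0.0001
clock: 10.47
tool_pos: [0.6105, 0.0425, 0.0444]
orientation: [-180.0, -0.0, 16.9]
contact_force: [0.7, 0.3, 1.0]
finger_gap: -0.0003
gripper_force: 0.0
t 10.4667 disp mm [-75.1 -17.1  44.4] [-180.    -0.    16.9] F [0.7 0.3 1. ] gap -0.0003
```

```bash
python3 -m crank '[[[1,0,0],0],[[1,0,0],0],[[1,0,0],0],[[0,0,0],0],[[0,0,0],0]]'; python3 st.py; python3 -m crank '[[[1,0,0],0],[[1,0,0],0],[[0,0,0],0],[[0,0,0],0]]'; python3 st.py
```

```text
clock: 10.88
tool_pos: [0.6121, 0.0429, 0.0443]
orientation: [-180.0, 0.2, 16.9]
contact_force: [-6.9, -1.9, 4.6]
finger_gap: 0.0004
gripper_force: 3.2
t 10.8833 disp mm [-73.3 -17.2  44.3] [-180.     0.2   16.9] F [-6.9 -1.9  4.6] gap 0.0004
clock: 11.22
tool_pos: [0.6123, 0.0429, 0.0442]
orientation: [-180.0, 0.5, 16.9]
contact_force: [-12.7, -5.2, 10.8]
finger_gap: -0.0003
gripper_force: 7.3
t 11.2167 disp mm [-73.2 -17.2  44.2] [-180.     0.5   16.9] F [-12.7  -5.2  10.8] gap -0.0003
```

The door hit its hard stop at the predicted x ≈ -73, with the force rising. Back off and check.

```bash
python3 -m crank '[[[-2,0,0],0],[[-5,0,0],0],[[-25,0,0],0],[[-35,0,0],0],[[-35,0,-20],0],[[-30,0,-30],0],[[0,0,0],0],[[0,0,0],0]]'; python3 st.py;  python3 - <<'E'
from h import *
f=lambda c,s:cv2.resize(c,None,fx=s,fy=s,interpolation=cv2.INTER_CUBIC)
cv2.imwrite("pics/c4.png",np.hstack([f(arm.camera("top")[130:220,245:320,::-1],5),f(arm.camera("side")[190:280,255:330,::-1],5)]))
E
```

```text
clock: 11.88
tool_pos: [0.4901, 0.0051, 0.0959]
orientation: [179.9, -0.3, 16.8]
contact_force: [0.5, 0.7, 0.6]
finger_gap: 0.0
gripper_force: 0.0
t 11.8833 disp mm [-201.   -17.9   95.9] [179.9  -0.3  16.8] F [0.5 0.7 0.6] gap 0.0
```

View pics/c4.png

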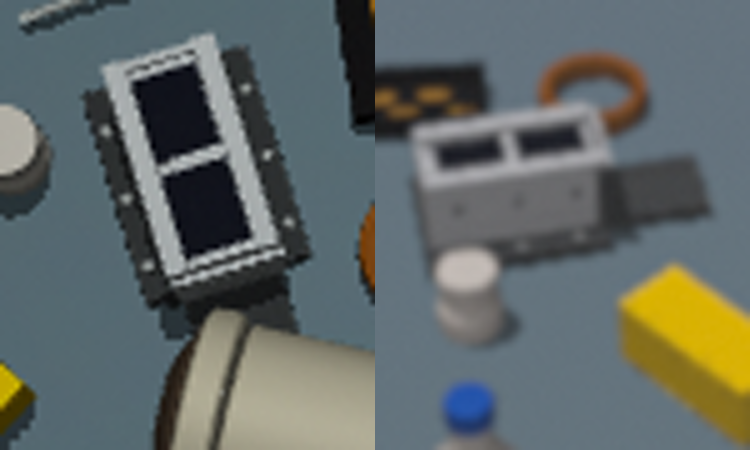

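The door lies flat across the mouth: its top edge in the top crop, (170,285) to (285,250), is parallel to the back wall. The satellite is in and nothing else has moved.

```bash
python3 -c "
from cell import arm
print(arm.hand_in())"
```

```text
the job is handed in; nothing more can be done
None
```

I pushed the satellite in until it stopped against the back wall, then shut the door to its hard stop, and handed the job in at about 12 s; the last pictures showed both in place, but no verdict came back.

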